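# Nest a table-top button in the drilling jig

### The arm

A 6-joint arm with a two-finger parallel gripper is mounted at the origin on the work surface. World frame = base frame: x ahead of the robot, y to its left, z up, the work surface at z = 0. Lengths are in m, angles in degrees, forces in N, time in s.
With the tool pointing down it reaches from about 0.225 to 0.875 m from the base axis. Payload 3.4 kg.
Tool frame: the origin (TCP) lies between the finger pads; the fingertips stand 25 mm ahead of it and the grasp point (between the pads) lies 6 mm ahead of it; z points along the fingers, y is the direction in which the jaws open and shut (so a half turn about z gives the same grasp; the last joint's range is limited). The gripper opens to 85 mm and grips with 20 to 120 N. Pads are 22 mm wide; open, the fingers measure 114 mm over their backs; the gripper's body (76 mm by 85 mm) begins 54 mm behind the grasp point. The pads swing forward as they close: fully open they stand 13 mm farther back than shut.
Start: joints at [62.796, 15.808, 86.224, -0, 77.962, -6.933], TCP at [0.199, 0.539, 0.256] pointing down, gripper open.
Joint ranges: [-165.64, 165.64], [-43.16, 119.46], [12.63, 154.43], [-67.54, 247.53], [6.08, 155.33], [-154.97, 154.97]. Speed limits (degrees/s): [147.25, 147.25, 180, 180, 180, 180].

### API

Orientations are given as a 3x3 rotation matrix whose columns are the frame's x, y, z axes.
In Python, from rig import telemetry, grab_frame, manip gives the robot as it stands. The module is installed in compiled form; this text tells all that it offers.
- The arm moves only by the tool carry_out, never from a script. Its arguments are lists of equal length, an entry for each row: "travel": the shift along the tool's x, y, z in mm, a list of three; "twist": the turn, a rotation vector about the tool's x, y, z in degrees, a list of three. In form: {"travel": [[tx, ty, tz], ...], "twist": [[wx, wy, wz], ...]}. A call has 1 to 10 rows; each row shifts and turns the commanded pose from where the row before left it, along the tool's axes as they then stand; what a row does not reach is not made up. A row lasts 1/10 s, in which the tool goes at most 50 mm and 8.59 degrees, less where a joint would pass 70% of its speed; a pose out of reach is approached as far as the arm can. A call is refused whole if a number of a shift passes 50 or a number of a turn 8.59, either way. A call with a gripper value outside its range is refused whole. "gripper" is the finger opening in mm, from 0 to 85.4, set as the call begins (left out, the last holds). The fingers move at their own pace and stop on an object; "squeeze" is the grip in N (left out, the last holds). Time passes only in rows, so rows that do not move let the fingers close. It gives the time, the measured TCP pose, the force and the opening at its end, in the units of the state.
- telemetry.sense(): the state, without advancing time (a new reading comes with each control period).
- grab_frame(name): name is "scene" or "side" or "wrist"; returns a dict with "pixels" (384x512x3 uint8, red, green, blue), "fx", "fy", "cx", "cy" (pixels), "origin" and "attitude" of the camera in the world; the wrist camera has in their place "mount" (4x4, takes a point from camera to tool coordinates, whose origin is the TCP and whose axes are the flange's). Camera axes: x right, y down, z forward; pixel columns grow to the right and rows downward; lengths in m; the calibration is good to about 2 mm. The wrist camera is an equidistant fisheye: a pixel r from the principal point sees the ray r / f radians off the axis. A picture is of the moment at which its call begins: read the wrist's pose just before it. There is no depth.
- manip.finish_job(): hands the job in, once; it reports no verdict.
The state is a dict: "clock": time; "joints": joint angles; "joint_velocities": joint speeds; "joint_torque": joint torques, N m; "tool_pos": TCP position; "orientation": TCP orientation; "wrist_force": force on the tool from outside, world axes, zero at the start; "moment": the same for the moment, N m; "opening": finger opening in m.
Only numpy, scipy, OpenCV 4.12 (cv2) and the standard library are available. Lean on these libraries where they do the work, as an engineer would, in place of code of your own. Each camera call takes 0.05 s, during which the arm holds its last target.

### The job

The oak table-top button lying on the drilling jig has to go into the nest to be drilled. With the fingertips, first push it across the board until its side lies flat against the rail, then keep it flat against the rail and slide it along, tongue first, under the steel bush bar until it is fully home in the corner, against the end stop and against the rail. Slide it only, do not pick it up, and leave the plane, the screwdriver and the finished buttons as they are; take the hand away at the end.

Things in the scene. Friction and masses are not known exactly. Their poses are not given: they have to be found in the camera images.
- jig: Fixed drilling jig: grey melamine-faced base board 185 (x) x 380 (y) x 12 mm, spanning x -100..+85, y -190..+190 mm about the origin, which lies on the bench surface under it; board top at z = 12 mm. Jig axes: y runs along the rail, the nest is at the -y end, +x points from the board's open front to the rail. All is waxed, friction about 0.35 on each other (varies by a fifth).
- rail (a point): Middle of the rail's guiding face at the board's top, 50, 45, 12 mm from the jig's origin, axes as the jig's. The hardwood rail stands 18 mm above the board; its face is flat, looks to jig -x and runs from the nest's mouth (jig y = -90) to y = +180 mm.
- corner (a point): Inner corner of the nest on the board's top (jig 50, -130, 12 mm), where the rail's line meets the end stop's face; axes as the jig's: -x is the distance off the rail, +y the distance out from the end stop.
- mouth (a point): Middle of the nest's mouth on the board's top, axes as the jig's. The nest is a slot 36 mm wide and 40 mm deep between the rail line and a front cheek 26 mm thick, closed by the end stop; cheek and stop stand 26.5 mm above the board. A steel bush bar 5 mm thick, 16 mm wide lies over the mouth on top of them, its bush 6 mm higher, so the nest is entered by sliding. The cheek's mouth corner is rounded 4 mm.
- button: The undrilled oak button, loose, about 45 g (varies): block 34 (x) x 76 (y) x 24 mm high, lying flat on the board, long way roughly along the rail. Its -y end, nearer the nest, is a tongue 14 mm long and only 11 mm high. Origin: centre of its underside. Nested, its axes are parallel to the jig's and the last 36 mm of its heel stand out clear of cheek and bar, for the fingers.
- button_nose (a point): Bottom corner of the button at the tongue end on its rail side (17, -38, 0 mm from its origin); it meets corner when the button is home
- button_heel (a point): Bottom corner of the button at the heel end on its rail side (17, 38, 0 mm from its origin). A fingertip that presses the heel's open side towards the rail holds it better than the waxed rail does, so the button can be dragged along that way.
- plane: Bystander: wooden smoothing plane on the bench beyond the jig's +y end, 200 x 60 mm, up to 125 mm high, origin under its centre
- screwdriver: Bystander: screwdriver lying on the bench behind the rail (on the jig's +x side), origin under its middle
- done1: Bystander: finished, drilled button standing on end on the bench beyond the jig's -y end, 34 x 24 mm and 76 mm high, origin under it
- done2: Bystander: a second finished button like done1, standing near it
Mind the look-alikes: they are no part of the job. Leave any green or red look-alike of the button alone.

How it is judged (in metres and radians):
On the way:
1. the button lies flat against the rail (both rail-side corners within 2.5 mm), still wholly outside the nest (x of each of button_nose, button_heel in the frame of corner above -0.0025 m and y of button_nose in the frame of corner above 0.055 m), for 0.1 s.
At the end, for the whole second after the job is handed in: The button is at rest flat on the board in the nest, tongue end within 3 mm of the end stop and its whole side within 2 mm of the rail (x of each of button_nose, button_heel in the frame of corner above -0.002 m and y of button_nose in the frame of corner below 0.003 m and z of button_nose in the frame of corner below 0.002 m and angle between button's own z axis and vertical below 0.06 rad and linear speed of button below 0.01 m/s); the robot touches nothing.
It fails at once if the button is lifted or tipped (more than 8 mm or 0.3 rad) (z of any of button_nose, button_heel in the frame of corner above 0.008 m or angle between button's own z axis and vertical above 0.3 rad).
It fails at once if the button comes to the nest's mouth without being kept against the rail (tongue less than 55 mm from the end stop while either rail-side corner is more than 5 mm off the rail) (y of button_nose in the frame of corner below 0.055 m and not (x of each of button_nose, button_heel in the frame of corner above -0.005 m)).
It fails at once if the plane, the screwdriver or a finished button is disturbed (moved more than 15 mm) (distance of any of plane, screwdriver, done1, done2 from where it was at the start of the episode above 0.015 m).
It also fails if it takes over 43 s, if anything falls off the work surface, if the arm or the gripper's body presses on something with over 40 N, if the wrist force passes 120 N, or if a joint passes its speed limit or range.

## Working session

There is one attempt and no reset: what is moved stays moved. The work goes in short steps, Python scripts to look and compute and a tool call to move; the robot and the scene stay as the last step left them, time stands still between calls to the robot, and variables do not carry over. Pictures are saved under pics/ and viewed, and the job is handed in when it is done.

Besides the shell and the picture viewer there is one more tool, called after "Request:" as name(argument=value, ...), one argument or row to a line, values as JSON. carry_out: Moves the arm, as the interface text tells. Its arguments: {"type":"object","properties":{"travel":{"type":"array","items":{"type":"array","items":{"type":"number"}}},"twist":{"type":"array","items":{"type":"array","items":{"type":"number"}}},"gripper":{"type":"number"},"squeeze":{"type":"number"}},"required":["travel","twist"]}

```bash
mkdir -p pics; python3 - <<'E'
from rig import telemetry, grab_frame
import cv2, numpy as np, pickle
s=telemetry.sense(); print(s)
for n in("scene","side","wrist"):
    f=grab_frame(n); pickle.dump(f,open(f"{n}.pkl","wb"))
    cv2.imwrite(f"pics/{n}0.png",f["pixels"][:,:,::-1])
    print(n,{k:v for k,v in f.items() if k!="pixels"})
E
```

```text
{'clock': 0.0, 'joints': array([ 6.27957640e+01,  1.58487146e+01,  8.62955323e+01, -7.10471614e-04,
        7.79637394e+01, -6.93261994e+00]), 'joint_velocities': array([ 0.02620517, -0.03023247,  0.0553387 , -0.10011066,  0.048901  ,
       -0.02586194]), 'joint_torque': array([-1.31092856e-04, -4.16769826e+01, -2.45803410e+01, -4.87973994e-04,
        1.11842790e-02, -5.99075605e-06]), 'tool_pos': array([0.19900086, 0.53893996, 0.25542664]), 'orientation': array([[-9.38061497e-01,  3.46467753e-01, -8.50836719e-04],
       [ 3.46468730e-01,  9.38060014e-01, -1.68177580e-03],
       [ 2.15454824e-04, -1.87239744e-03, -9.99998224e-01]]), 'wrist_force': array([-0.44215536, -1.10544289,  0.05186525]), 'moment': array([0.02004163, 0.02055912, 0.02339276]), 'opening': 0.08557373910517242}
scene {'fx': 382.8733761272634, 'fy': 382.8733761272634, 'cx': 253.33942303014186, 'cy': 185.80351184369619, 'origin': array([1.29935882, 0.23816621, 0.9399659 ]), 'attitude': array([[-0.2597805 ,  0.74482518, -0.61461332],
       [ 0.96556328,  0.19098948, -0.17666512],
       [-0.01419995, -0.63934221, -0.76879119]])}
side {'fx': 405.389354960841, 'fy': 405.389354960841, 'cx': 253.68915644630218, 'cy': 188.5982026554511, 'origin': array([ 0.00461635, -0.61099924,  0.55472996]), 'attitude': array([[ 0.74931819, -0.35035022,  0.56194036],
       [-0.66204566, -0.37742581,  0.64749155],
       [-0.01475801, -0.85720737, -0.51475987]])}
wrist {'fx': 297.3186396354542, 'fy': 297.3186396354542, 'cx': 256.23244950378484, 'cy': 193.84566908176296, 'mount': array([[ 1.18391520e-04, -9.54876422e-01, -2.97003373e-01,
         7.62290455e-02],
       [ 9.99999807e-01,  2.94241495e-04, -5.47376846e-04,
         1.17818247e-03],
       [ 6.10067961e-04, -2.97003251e-01,  9.54876273e-01,
        -1.16845614e-01],
       [ 0.00000000e+00,  0.00000000e+00,  0.00000000e+00,
         1.00000000e+00]])}
```

View pics/scene0.png

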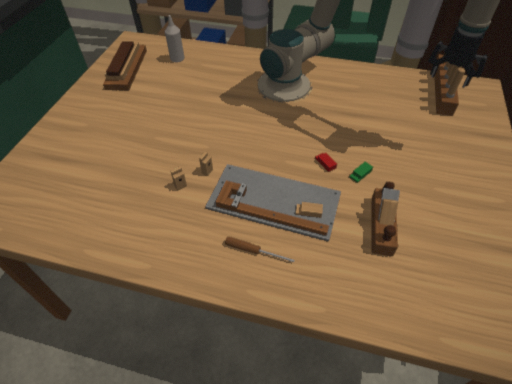

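View pics/side0.png

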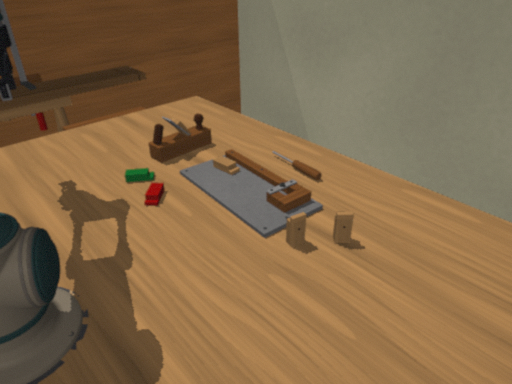

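View pics/wrist0.png

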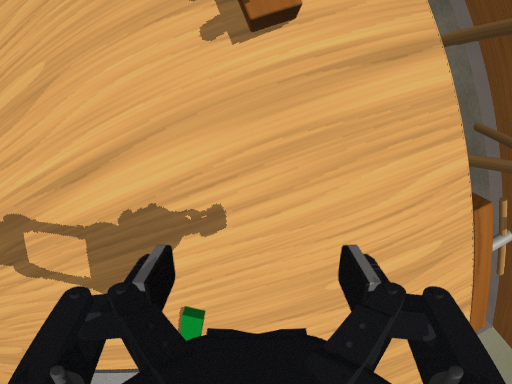

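The scene view shows the jig at (275,200), the button at (312,210), the plane at (385,220), the done buttons at (178,180) and (206,163), the screwdriver at (258,250), and the red and green look-alikes at (326,161) and (361,172).

```bash
cat > h.py <<'E'
import numpy as np, cv2, pickle
def ray(f,u,v):
    d=np.array([(u-f["cx"])/f["fx"],(v-f["cy"])/f["fy"],1.]); return f["attitude"]@d
def onplane(f,u,v,z):
    d=ray(f,u,v); o=f["origin"]; return o+d*(z-o[2])/d[2]
def proj(f,p):
    q=f["attitude"].T@(np.asarray(p)-f["origin"]); return np.array([f["fx"]*q[0]/q[2]+f["cx"],f["fy"]*q[1]/q[2]+f["cy"]])
def wproj(f,s,p):
    q=s["orientation"].T@(np.asarray(p)-s["tool_pos"]); M=f["mount"]; c=M[:3,:3].T@(q-M[:3,3])
    th=np.arctan2(np.hypot(c[0],c[1]),c[2]); r=f["fx"]*th; n=np.hypot(c[0],c[1])
    return np.array([f["cx"]+r*c[0]/n,f["cy"]+r*c[1]/n])
def wplane(f,s,u,v,z):
    dx,dy=u-f["cx"],v-f["cy"]; r=np.hypot(dx,dy); th=r/f["fx"]
    c=np.array([np.sin(th)*dx/r,np.sin(th)*dy/r,np.cos(th)]); M=f["mount"]
    d=s["orientation"]@(M[:3,:3]@c); o=s["tool_pos"]+s["orientation"]@M[:3,3]
    return o+d*(z-o[2])/d[2]
E
python3 - <<'E'
from h import *
for n,(x,y,w,h) in dict(scene=(190,150,170,100),side=(170,130,170,120)).items():
    f=pickle.load(open(n+".pkl","rb")); im=f["pixels"][:,:,::-1]
    c=cv2.resize(im[y:y+h,x:x+w],None,fx=4.6,fy=4.6,interpolation=cv2.INTER_CUBIC); cv2.imwrite(f"pics/{n}crop.png",c)
    hsv=cv2.cvtColor(im,cv2.COLOR_BGR2HSV); m=((hsv[:,:,1]<60)&(hsv[:,:,2]>60)).astype(np.uint8)*255
    k=np.zeros_like(m);k[y:y+h,x:x+w]=m[y:y+h,x:x+w]
    cs,_=cv2.findContours(k,cv2.RETR_EXTERNAL,cv2.CHAIN_APPROX_NONE)
    c=max(cs,key=cv2.contourArea); hull=cv2.convexHull(c); a=cv2.approxPolyDP(hull,4,True)[:,0]
    print(n,cv2.contourArea(c))
    for p in a: print(p,onplane(f,*p,0.012).round(4))
E
```

```text
scene 5882.0
[206 204] [ 0.6627 -0.0958  0.012 ]
[227 165] [ 0.4927 -0.0827  0.012 ]
[340 192] [0.5149 0.2915 0.012 ]
[327 240] [0.6974 0.2771 0.012 ]
side 3945.5
[180 171] [0.5086 0.2853 0.012 ]
[210 160] [0.6111 0.2827 0.012 ]
[294 180] [0.7063 0.0316 0.012 ]
[321 208] [ 0.6556 -0.1059  0.012 ]
[264 236] [ 0.4809 -0.0937  0.012 ]
```

View pics/scenecrop.png

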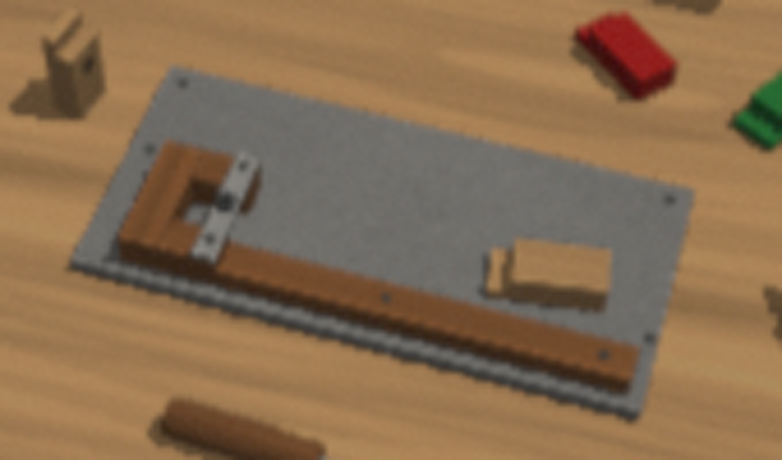

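View pics/sidecrop.png

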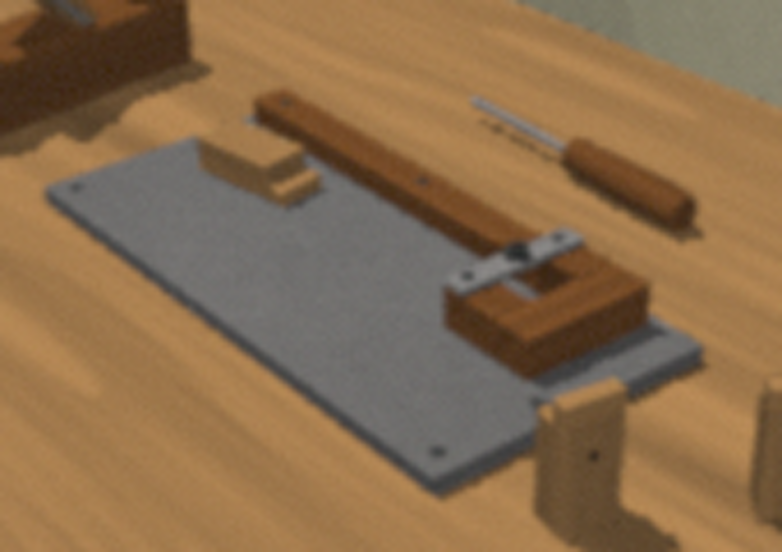

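Request:
carry_out(
  travel=[
    [-42,-16,0],
    [-42,-16,0],
    [-42,-16,0],
    [-42,-16,0],
    [-42,-16,0],
    [-42,-16,0],
    [-42,-16,0],
    [-42,-16,0],
    [-42,-16,0],
    [-42,-16,0],
  ],
  twist=[
    [0,0,0],
    [0,0,0],
    [0,0,0],
    [0,0,0],
    [0,0,0],
    [0,0,0],
    [0,0,0],
    [0,0,0],
    [0,0,0],
    [0,0,0],
  ],
  gripper=0,
)

```text
clock: 1.15
tool_pos: [0.5388, 0.2423, 0.256]
orientation: [[-0.938, 0.347, -0.001], [0.347, 0.938, 0.0], [0.001, -0.0, -1.0]]
wrist_force: [0.4, 0.4, -0.1]
opening: -0.0001
```

Request:
carry_out(
  travel=[
    [-39,-13,0],
    [-39,-13,0],
    [-39,-13,0],
    [-39,-13,0],
    [-39,-13,0],
    [0,0,0],
    [0,0,0],
    [0,0,0],
    [0,0,0],
  ],
  twist=[
    [0,0,0],
    [0,0,0],
    [0,0,0],
    [0,0,0],
    [0,0,0],
    [0,0,-8],
    [0,0,-8.5],
    [0,0,0],
    [0,0,0],
  ],
)

```text
clock: 2.05
tool_pos: [0.698, 0.1153, 0.2559]
orientation: [[-0.998, 0.069, -0.001], [0.069, 0.998, 0.0], [0.001, 0.0, -1.0]]
wrist_force: [-0.3, 1.0, -0.7]
opening: -0.0003
```

```bash
cat > look.py <<'E'
from h import *
import sys
from rig import telemetry, grab_frame
def look(tag,cams=("wrist",)):
    s=telemetry.sense()
    for n in cams:
        f=grab_frame(n); pickle.dump((f,s),open(f"{tag}_{n}.pkl","wb"))
        cv2.imwrite(f"pics/{tag}_{n}.png",f["pixels"][:,:,::-1])
    print(s["clock"],s["tool_pos"].round(4),s["orientation"].round(4).tolist(),s["wrist_force"].round(2))
look(sys.argv[1],sys.argv[2:] or ("wrist",))
E
python3 look.py a wrist
```

```text
2.05 [0.698  0.1153 0.2559] [[-0.9976, 0.0687, -0.0007], [0.0687, 0.9976, 0.0001], [0.0007, 0.0, -1.0]] [-0.32  0.98 -0.71]
```

View pics/a_wrist.png

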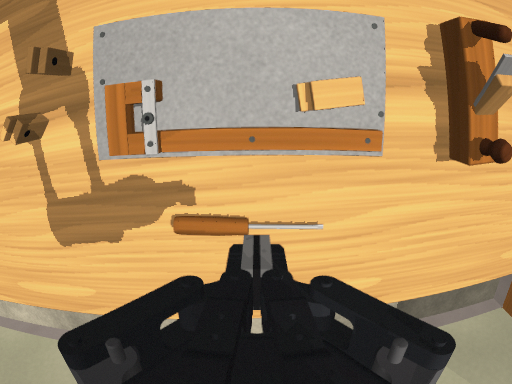

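The jig is fully in view: the board's corners are near (94,26), (384,16), (383,157) and (100,158), the rail runs along row ~130, and the button spans (294..364, 78..112) with its tongue to the left.

```bash
python3 - <<'E'
from h import *
f,s=pickle.load(open("a_wrist.pkl","rb")); im=f["pixels"][:,:,::-1]
def crop(n,x,y,w,h,k):
    c=cv2.resize(im[y:y+h,x:x+w],None,fx=k,fy=k,interpolation=cv2.INTER_CUBIC); cv2.imwrite(f"pics/{n}.png",c)
crop("a_btn",270,60,130,100,6); crop("a_nest",85,5,110,160,3.7)
# board corners via mask
hsv=cv2.cvtColor(im,cv2.COLOR_BGR2HSV); m=((hsv[:,:,1]<45)&(hsv[:,:,2]>80)).astype(np.uint8)*255
m[170:]=0; m[:,400:]=0;m[:,:88]=0
# undistort board pixels into plane z=.012
cs,_=cv2.findContours(m,cv2.RETR_EXTERNAL,cv2.CHAIN_APPROX_NONE)
c=max(cs,key=cv2.contourArea)[:,0]
P=np.array([wplane(f,s,u,v,.012)[:2] for u,v in c])
print(len(P),P.min(0),P.max(0)); r=cv2.minAreaRect((P*1000).astype(np.float32)); print(r)
b=cv2.boxPoints(r); print(b)
E
```

```text
1295 [ 0.48808594 -0.0955744 ] [0.69234617 0.29089704]
((590.3676147460938, 97.7913818359375), (377.7345886230469, 183.62355041503906), 86.56840515136719)
[[487.41547  -85.241714]
 [670.7098   -96.232834]
 [693.31976  280.82446 ]
 [510.02545  291.8156  ]]
```

View pics/a_btn.png

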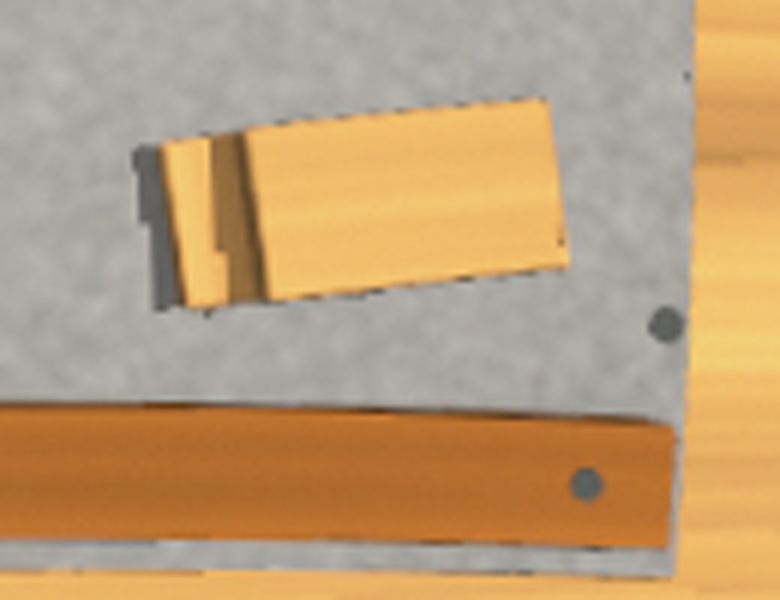

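View pics/a_nest.png

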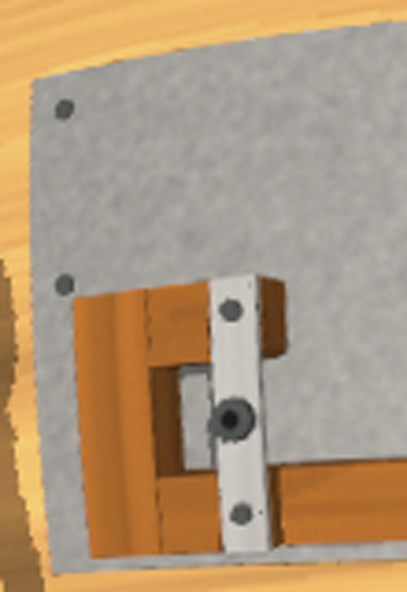

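```bash
cat >> h.py <<'E'
ey=np.array([.0599,.9982]); ex=np.array([.9982,-.0599]); O=np.array([.5979,.0973])
def tojig(p): d=np.asarray(p)[:2]-O; return np.array([d@ex,d@ey])*1000
def toworld(a): return O+(a[0]*ex+a[1]*ey)/1000
E
python3 - <<'E'
from h import *
f,s=pickle.load(open("a_wrist.pkl","rb"))
g=lambda u,v,z:tojig(wplane(f,s,270+u/6,60+v/6,z)).round(1)
for n,u,v,z in [("blk nose open",248,128,.036),("heel open",547,98,.036),("heel rail",570,265,.036),("blk nose rail",268,300,.036),("tng open",162,143,.023),("tng rail",187,305,.023),("rail edge",100,405,.03),("rail edge",640,420,.03),("rail end",672,427,.03),("board cor",675,577,.012)]: print(n,g(u,v,z))
g=lambda u,v,z:tojig(wplane(f,s,85+u/3.7,5+v/3.7,z)).round(1)
for n,u,v,z in [("rail edge",300,465,.03),("stop edge rail",182,470,.012),("slot open corner",180,370,.012),("bar",258,275,.0435),("bar",270,550,.0435),("bar L",212,277,.0435),("cheek cor",285,355,.0385)]: print(n,g(u,v,z))
E
```

```text
blk nose open [-4.1 87.7]
heel open [-13.5 147.2]
heel rail [ 19.1 152.5]
blk nose rail [28.7 91.8]
tng open [-1.6 73.2]
tng rail [30.3 78.2]
rail edge [49.7 60.5]
rail edge [ 49.6 171.5]
rail end [ 50.6 178.8]
board cor [ 84.8 190. ]
rail edge [ 50.1 -81.3]
stop edge rail [  50.7 -130.8]
slot open corner [  15.9 -129.3]
bar [-10.9 -88.4]
bar [ 75.3 -88.8]
bar L [ -11.8 -103.7]
cheek cor [ 14.6 -81.9]
```

Request:
carry_out(
  travel=[
    [37,23,0],
    [37,23,0],
    [37,23,0],
    [38,22,0],
    [0,0,40],
    [0,0,40],
    [0,0,40],
    [0,0,40],
    [0,0,20],
    [0,0,0],
  ],
  twist=[
    [0,0,-0.5],
    [0,0,0],
    [0,0,0],
    [0,0,0],
    [0,0,0],
    [0,0,0],
    [0,0,0],
    [0,0,0],
    [0,0,0],
    [0,0,0],
  ],
)

```text
clock: 3.1
tool_pos: [0.5521, 0.2146, 0.0733]
orientation: [[-0.998, 0.058, -0.007], [0.058, 0.998, -0.002], [0.007, -0.002, -1.0]]
wrist_force: [-0.1, -0.6, 0.2]
opening: -0.0001
```

```bash
python3 look.py b wrist side; python3 - <<'E'
from h import *
f,s=pickle.load(open("b_side.pkl","rb")); print(tojig(s["tool_pos"]))
im=f["pixels"][130:250,150:320,::-1]; cv2.imwrite("pics/b_sc.png",cv2.resize(im,None,fx=4.5,fy=4.5,interpolation=2))
E
```

```text
3.1 [0.5521 0.2146 0.0733] [[-0.9983, 0.058, -0.0068], [0.058, 0.9983, -0.0018], [0.0067, -0.0021, -1.0]] [-0.08 -0.65  0.18]
[-52.746224   114.33199621]
```

View pics/b_sc.png

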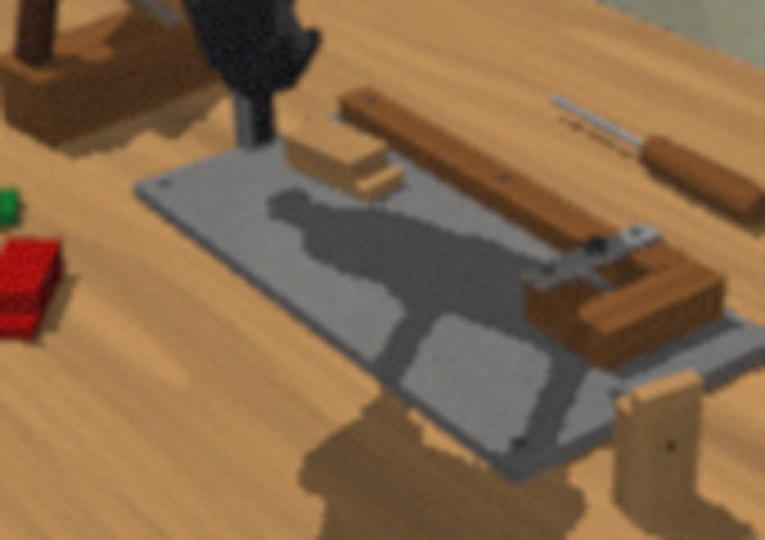

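View pics/b_wrist.png

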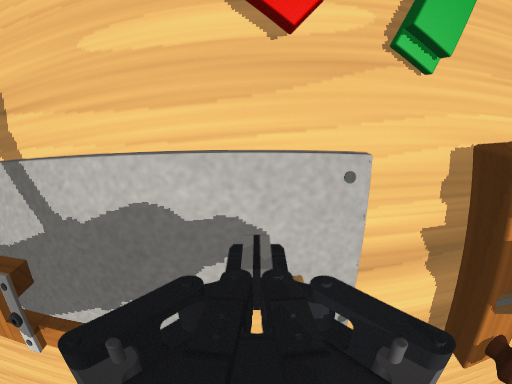

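```bash
python3 - <<'E'
from h import *
f,s=pickle.load(open("b_side.pkl","rb"))
for dz in (.02,.025,.03,.035):
  p=proj(f,s["tool_pos"]+s["orientation"]@np.array([0,0,dz])); print(dz,p,(p-[150,130])*4.5)
E
```

```text
0.02 [206.15183596 161.51479935] [252.68326181 141.81659707]
0.025 [206.28157044 163.15853711] [253.26706696 149.213417  ]
0.03 [206.41070658 164.79469395] [253.84817961 156.57612278]
0.035 [206.53924852 166.4233222 ] [254.42661832 163.90494989]
```

Request:
carry_out(
  travel=[
    [0,0,15],
    [0,0,12],
    [-10,0,0],
    [-10,0,0],
    [-5,0,0],
    [0,0,0],
  ],
  twist=[
    [0,0,0],
    [0,0,0],
    [0,0,0],
    [0,0,0],
    [0,0,0],
    [0,0,0],
  ],
)

```text
clock: 3.8
tool_pos: [0.5819, 0.2135, 0.0501]
orientation: [[-0.998, 0.058, 0.003], [0.058, 0.998, 0.001], [-0.003, 0.001, -1.0]]
wrist_force: [-0.8, 0.6, -0.1]
opening: 0.0
```

Request:
carry_out(
  travel=[
    [0,0,4],
    [0,0,4],
    [0,0,0],
    [-3,0,0],
    [-3,0,0],
    [-3,0,0],
    [-3,0,0],
    [0,0,0],
    [0,0,0],
  ],
  twist=[
    [0,0,0],
    [0,0,0],
    [0,0,0],
    [0,0,0],
    [0,0,0],
    [0,0,0],
    [0,0,0],
    [0,0,0],
    [0,0,0],
  ],
)

```text
clock: 4.7
tool_pos: [0.5919, 0.2128, 0.0413]
orientation: [[-0.998, 0.057, -0.0], [0.057, 0.998, 0.0], [0.0, 0.0, -1.0]]
wrist_force: [-0.1, 0.2, 0.8]
opening: -0.0004
```

```bash
cat > v.py <<'E'
from h import *
import sys
t=sys.argv[1]
f,s=pickle.load(open(t+"_side.pkl","rb")); print("tcp jig",tojig(s["tool_pos"]).round(1))
im=f["pixels"][130:250,190:330,::-1]; a=cv2.resize(im,None,fx=2.8,fy=2.8,interpolation=2)
f,s=pickle.load(open(t+"_scene.pkl","rb"))
im=f["pixels"][150:250,200:350,::-1]; b=cv2.resize(im,None,fx=2.7,fy=2.7,interpolation=2)
H=max(a.shape[0],b.shape[0]); o=np.zeros((H,a.shape[1]+b.shape[1],3),np.uint8); o[:a.shape[0],:a.shape[1]]=a; o[:b.shape[0],a.shape[1]:]=b
cv2.imwrite(f"pics/{t}_v.png",o)
E
python3 look.py c side scene wrist; python3 v.py c
```

```text
4.7 [0.5919 0.2128 0.0413] [[-0.9984, 0.0572, -0.0], [0.0572, 0.9984, 0.0001], [0.0, 0.0001, -1.0]] [-0.13  0.18  0.77]
tcp jig [-12.9 114.9]
```

View pics/c_v.png

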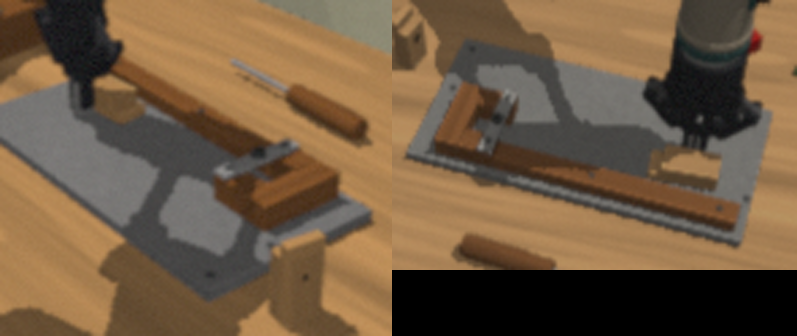

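The button is being pushed by the tip and has turned towards parallel with the rail (scene crop around (685,165)). I'll keep pushing.

Request:
carry_out(
  travel=[
    [-3,0,0],
    [-3,0,0],
    [-3,0,0],
    [-3,0,0],
    [-2,0,0],
    [-2,0,0],
    [0,0,0],
    [0,0,0],
  ],
  twist=[
    [0,0,0],
    [0,0,0],
    [0,0,0],
    [0,0,0],
    [0,0,0],
    [0,0,0],
    [0,0,0],
    [0,0,0],
  ],
)

```text
clock: 5.65
tool_pos: [0.6078, 0.2119, 0.0413]
orientation: [[-0.998, 0.057, -0.0], [0.057, 0.998, 0.0], [0.0, 0.0, -1.0]]
wrist_force: [-0.3, 1.2, -0.1]
opening: 0.0001
```

```bash
python3 look.py d side scene; python3 v.py d
```

```text
5.65 [0.6078 0.2119 0.0413] [[-0.9984, 0.057, -0.0], [0.057, 0.9984, 0.0001], [0.0, 0.0001, -1.0]] [-0.26  1.18 -0.06]
tcp jig [  3. 115.]
```

View pics/d_v.png

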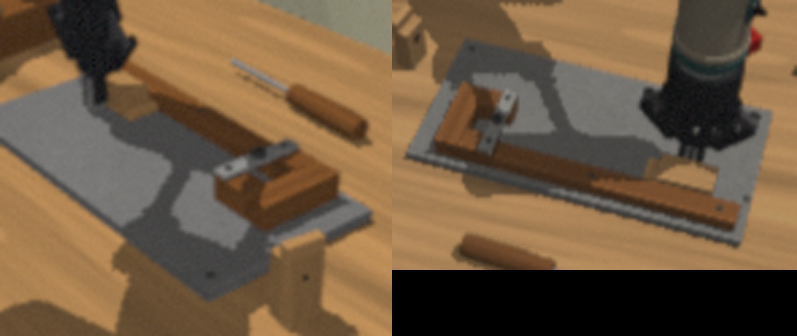

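Nearly at the rail. I'll press gently until the force shows contact.

Request:
carry_out(
  travel=[
    [-1,0,0],
    [-1,0,0],
    [-1,0,0],
    [0,0,0],
    [0,0,0],
  ],
  twist=[
    [0,0,0],
    [0,0,0],
    [0,0,0],
    [0,0,0],
    [0,0,0],
  ],
)

```text
clock: 6.25
tool_pos: [0.6098, 0.2117, 0.0412]
orientation: [[-0.998, 0.057, -0.002], [0.057, 0.998, -0.0], [0.002, -0.0, -1.0]]
wrist_force: [-3.2, 1.1, 1.0]
opening: -0.0003
```

Request:
carry_out(
  travel=[
    [-1,0,0],
    [-1,0,0],
    [0,0,0],
    [0,0,0],
    [0,0,0],
  ],
  twist=[
    [0,0,0],
    [0,0,0],
    [0,0,0],
    [0,0,0],
    [0,0,0],
  ],
)

```text
clock: 6.75
tool_pos: [0.6099, 0.2117, 0.041]
orientation: [[-0.998, 0.057, -0.006], [0.057, 0.998, -0.0], [0.006, -0.001, -1.0]]
wrist_force: [-7.8, 0.5, 3.8]
opening: -0.0001
```

```bash
python3 look.py e side scene; python3 - <<'E'
from h import *
f,s=pickle.load(open("e_scene.pkl","rb")); print(tojig(s["tool_pos"]))
im=f["pixels"][190:245,280:350,::-1]; cv2.imwrite("pics/e_a.png",cv2.resize(im,None,fx=10,fy=10,interpolation=2))
E
```

```text
6.75 [0.6099 0.2117 0.041 ] [[-0.9983, 0.0572, -0.006], [0.0572, 0.9984, -0.0003], [0.006, -0.0006, -1.0]] [-7.78  0.48  3.84]
[  5.07963535 114.91513756]
```

View pics/e_a.png

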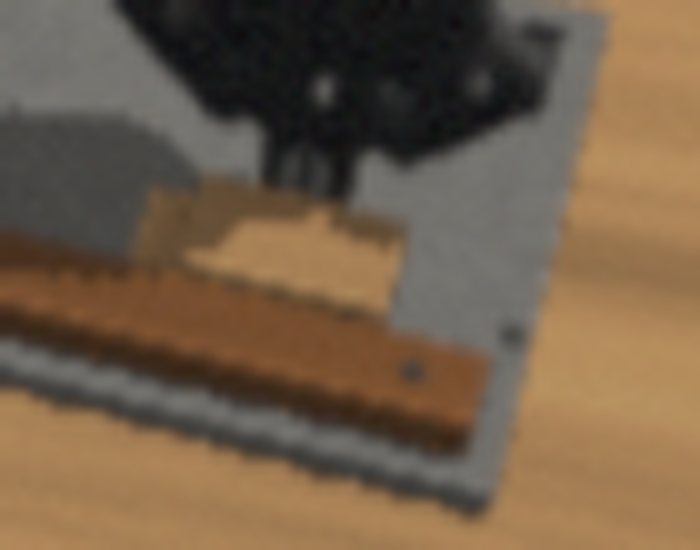

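```bash
python3 - <<'E'
from h import *
f,s=pickle.load(open("e_scene.pkl","rb"))
for u,v,z in [(390,325,.036),(408,220,.036),(490,345,.03),(188,255,.036),(605,15,.012),(135,255,.023)]: print(u,v,tojig(onplane(f,280+u/10,190+v/10,z)).round(1))
E
```

```text
390 325 [ 54.2 152.2]
408 220 [ 16.6 149.4]
490 345 [ 48.  180.5]
188 255 [48.2 91.9]
605 15 [-96.9 190. ]
135 255 [43.7 75.9]
```

Request:
carry_out(
  travel=[
    [4,0,0],
    [4,0,0],
    [0,10,0],
    [0,9,0],
    [0,0,0],
    [-4,0,0],
    [-2,0,0],
    [-2,0,0],
    [-2,0,0],
    [0,0,0],
  ],
  twist=[
    [0,0,0],
    [0,0,0],
    [0,0,0],
    [0,0,0],
    [0,0,0],
    [0,0,0],
    [0,0,0],
    [0,0,0],
    [0,0,0],
    [0,0,0],
  ],
)

```text
clock: 7.85
tool_pos: [0.6111, 0.2306, 0.0406]
orientation: [[-0.998, 0.058, -0.011], [0.058, 0.998, -0.0], [0.011, -0.001, -1.0]]
wrist_force: [-9.2, 1.8, 4.6]
opening: -0.0
```

```bash
python3 look.py f2 side scene; python3 - <<'E'
from h import *
f,s=pickle.load(open("f2_scene.pkl","rb")); print(tojig(s["tool_pos"]))
im=f["pixels"][190:245,280:350,::-1]; cv2.imwrite("pics/f2_a.png",cv2.resize(im,None,fx=10,fy=10,interpolation=2))
E
```

```text
7.85 [0.6111 0.2306 0.0406] [[-0.9983, 0.058, -0.0107], [0.058, 0.9983, -0.0], [0.0106, -0.0006, -0.9999]] [-9.22  1.82  4.59]
[  5.16778598 133.89754493]
```

View pics/f2_a.png

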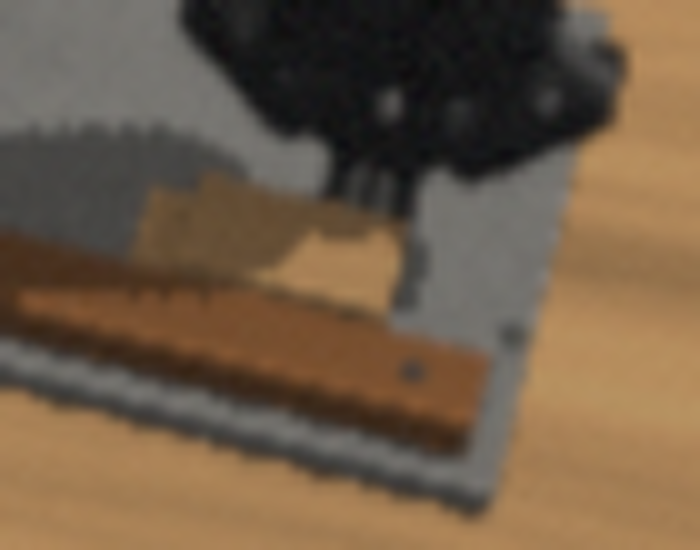

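Request:
carry_out(
  travel=[
    [-0.5,-2,0],
    [0,-4,0],
    [0,-4,0],
    [0,-5,0],
    [0,-5,0],
    [0,0,0],
  ],
  twist=[
    [0,0,0],
    [0,0,0],
    [0,0,0],
    [0,0,0],
    [0,0,0],
    [0,0,0],
  ],
)

```text
clock: 8.55
tool_pos: [0.6099, 0.2107, 0.0404]
orientation: [[-0.998, 0.058, -0.011], [0.058, 0.998, 0.001], [0.011, -0.0, -1.0]]
wrist_force: [-10.0, 3.3, 4.2]
opening: 0.0001
```

```bash
cat > w.py <<'E'
from h import *
import sys
t,x,y=sys.argv[1],int(sys.argv[2]),int(sys.argv[3])
f,s=pickle.load(open(t+"_scene.pkl","rb")); print(tojig(s["tool_pos"]).round(1))
im=f["pixels"][y:y+55,x:x+70,::-1]; cv2.imwrite(f"pics/{t}_a.png",cv2.resize(im,None,fx=10,fy=10,interpolation=2))
E
python3 look.py g scene; python3 w.py g 270 185
```

```text
8.55 [0.6099 0.2107 0.0404] [[-0.9982, 0.0583, -0.0112], [0.0583, 0.9983, 0.0005], [0.0112, -0.0001, -0.9999]] [-10.01   3.3    4.16]
[  5.2 113.9]
```

View pics/g_a.png

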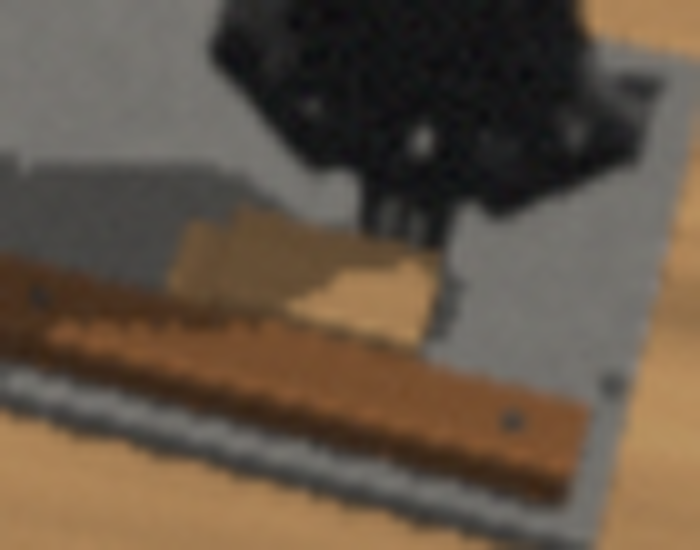

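The drag works: the button followed by 20 mm, still flat against the rail.

Request:
carry_out(
  travel=[
    [0,-4,0],
    [0,-8,0],
    [0,-8,0],
    [0,-8,0],
    [0,-8,0],
    [0,-8,0],
    [0,-8,0],
    [0,-8,0],
    [0,-5,0],
    [0,0,0],
  ],
  twist=[
    [0,0,0],
    [0,0,0],
    [0,0,0],
    [0,0,0],
    [0,0,0],
    [0,0,0],
    [0,0,0],
    [0,0,0],
    [0,0,0],
    [0,0,0],
  ],
)

```text
clock: 9.6
tool_pos: [0.606, 0.1455, 0.0402]
orientation: [[-0.998, 0.058, -0.012], [0.058, 0.998, 0.001], [0.012, -0.0, -1.0]]
wrist_force: [-9.8, 1.7, 3.4]
opening: 0.0002
```

```bash
python3 look.py i scene; python3 w.py i 250 180
```

```text
9.6 [0.606  0.1455 0.0402] [[-0.9982, 0.0584, -0.0119], [0.0584, 0.9983, 0.0005], [0.0119, -0.0002, -0.9999]] [-9.83  1.74  3.35]
[ 5.2 48.6]
```

View pics/i_a.png

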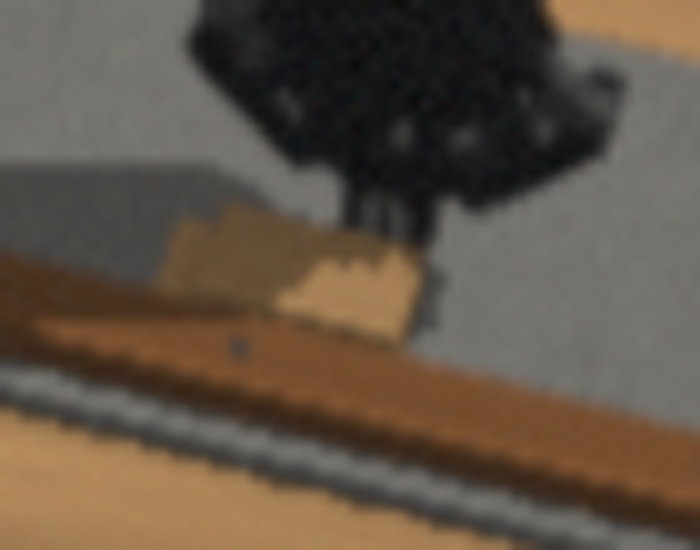

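Request:
carry_out(
  travel=[
    [0,-4,0],
    [0,-8,0],
    [0,-8,0],
    [0,-8,0],
    [0,-8,0],
    [0,-8,0],
    [0,-8,0],
    [0,-8,0],
    [0,-5,0],
    [0,0,0],
  ],
  twist=[
    [0,0,0],
    [0,0,0],
    [0,0,0],
    [0,0,0],
    [0,0,0],
    [0,0,0],
    [0,0,0],
    [0,0,0],
    [0,0,0],
    [0,0,0],
  ],
)

```text
clock: 10.65
tool_pos: [0.6021, 0.0808, 0.0402]
orientation: [[-0.998, 0.058, -0.012], [0.058, 0.998, 0.001], [0.012, 0.0, -1.0]]
wrist_force: [-9.5, 3.0, 4.2]
opening: -0.0005
```

```bash
python3 look.py j scene side; python3 w.py j 220 170; python3 v.py j
```

```text
10.65 [0.6021 0.0808 0.0402] [[-0.9982, 0.0582, -0.0122], [0.0582, 0.9983, 0.0011], [0.0122, 0.0004, -0.9999]] [-9.5   3.01  4.21]
[  5.2 -16.3]
tcp jig [  5.2 -16.3]
```

View pics/j_a.png

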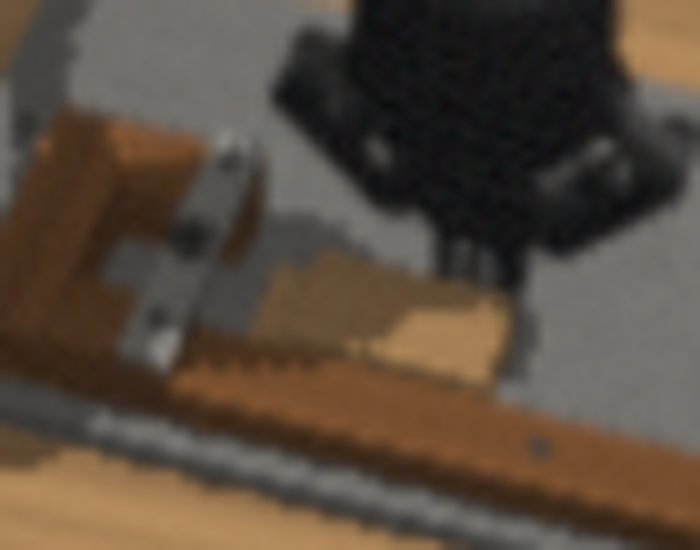

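View pics/j_v.png

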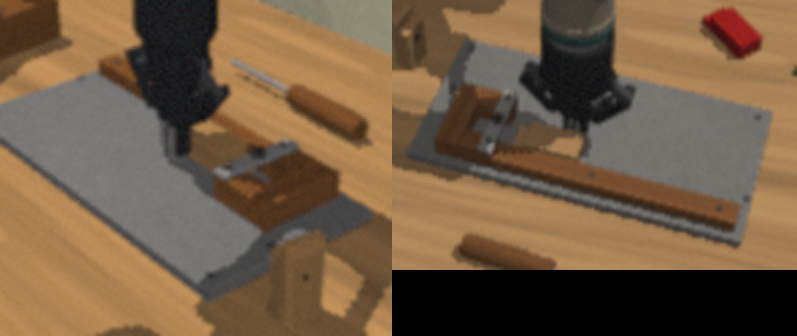

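The button is flat against the rail with its tongue at the mouth, and clear of the cheek. I'll continue into the nest.

Request:
carry_out(
  travel=[
    [0,-4,0],
    [0,-6,0],
    [0,-6,0],
    [0,-6,0],
    [0,-6,0],
    [0,-6,0],
    [0,-6,0],
    [0,-4,0],
    [0,0,0],
  ],
  twist=[
    [0,0,0],
    [0,0,0],
    [0,0,0],
    [0,0,0],
    [0,0,0],
    [0,0,0],
    [0,0,0],
    [0,0,0],
    [0,0,0],
  ],
)

```text
clock: 11.65
tool_pos: [0.5996, 0.0373, 0.0401]
orientation: [[-0.998, 0.058, -0.012], [0.058, 0.998, 0.002], [0.012, 0.001, -1.0]]
wrist_force: [-9.1, 2.0, 4.0]
opening: 0.0001
```

```bash
python3 look.py k scene side; python3 w.py k 210 165; python3 v.py k
```

```text
11.65 [0.5996 0.0373 0.0401] [[-0.9982, 0.0579, -0.0123], [0.0579, 0.9983, 0.0018], [0.0124, 0.0011, -0.9999]] [-9.12  1.96  4.05]
[  5.3 -59.8]
tcp jig [  5.3 -59.8]
```

View pics/k_a.png

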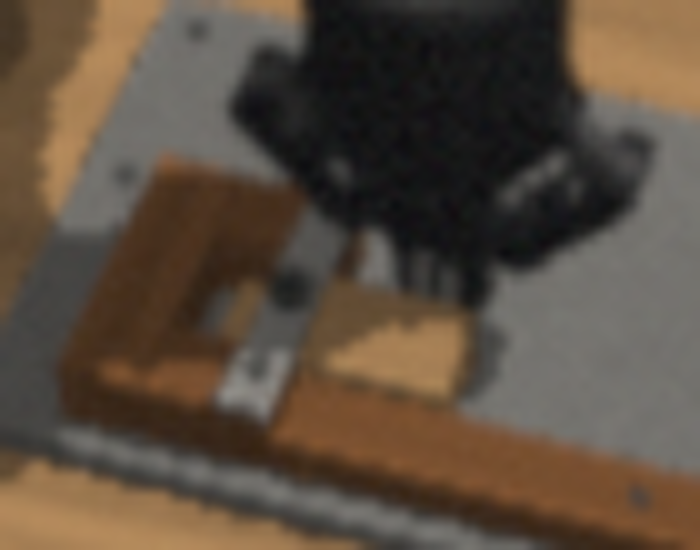

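View pics/k_v.png

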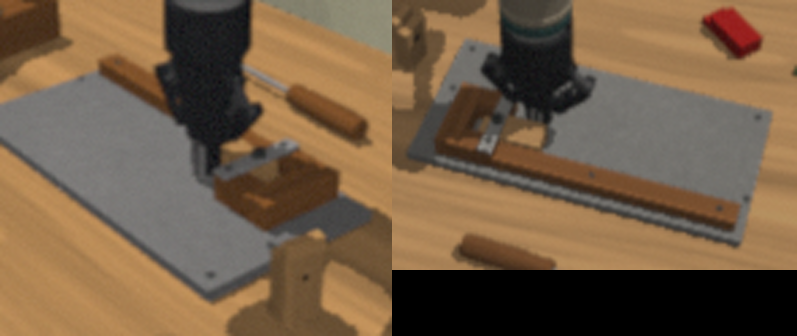

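Request:
carry_out(
  travel=[
    [0,-2,0],
    [0,-2,0],
    [0,-2,0],
    [0,-2,0],
    [0,0,0],
  ],
  twist=[
    [0,0,0],
    [0,0,0],
    [0,0,0],
    [0,0,0],
    [0,0,0],
  ],
)

```text
clock: 12.25
tool_pos: [0.5991, 0.0298, 0.0401]
orientation: [[-0.998, 0.058, -0.012], [0.058, 0.998, 0.002], [0.012, 0.002, -1.0]]
wrist_force: [-9.5, 3.9, 3.7]
opening: -0.0
```

Request:
carry_out(
  travel=[
    [0,-1,0],
    [0,-1,0],
    [0,0,0],
  ],
  twist=[
    [0,0,0],
    [0,0,0],
    [0,0,0],
  ],
)

```text
clock: 12.55
tool_pos: [0.599, 0.028, 0.0401]
orientation: [[-0.998, 0.058, -0.012], [0.058, 0.998, 0.003], [0.012, 0.002, -1.0]]
wrist_force: [-9.6, 4.1, 3.7]
opening: 0.0
```

Request:
carry_out(
  travel=[
    [0,-1,0],
    [0,-1,0],
    [0,0,0],
  ],
  twist=[
    [0,0,0],
    [0,0,0],
    [0,0,0],
  ],
)

```text
clock: 12.85
tool_pos: [0.5989, 0.0261, 0.0397]
orientation: [[-0.998, 0.058, -0.012], [0.058, 0.998, 0.003], [0.013, 0.002, -1.0]]
wrist_force: [-9.8, 5.0, 1.3]
opening: 0.0002
```

```bash
python3 look.py l scene side; python3 w.py l 210 165; python3 v.py l
```

```text
12.85 [0.5989 0.0261 0.0397] [[-0.9982, 0.0579, -0.0125], [0.0578, 0.9983, 0.0028], [0.0126, 0.002, -0.9999]] [-9.77  4.97  1.26]
[  5.2 -71.1]
tcp jig [  5.2 -71.1]
```

View pics/l_a.png

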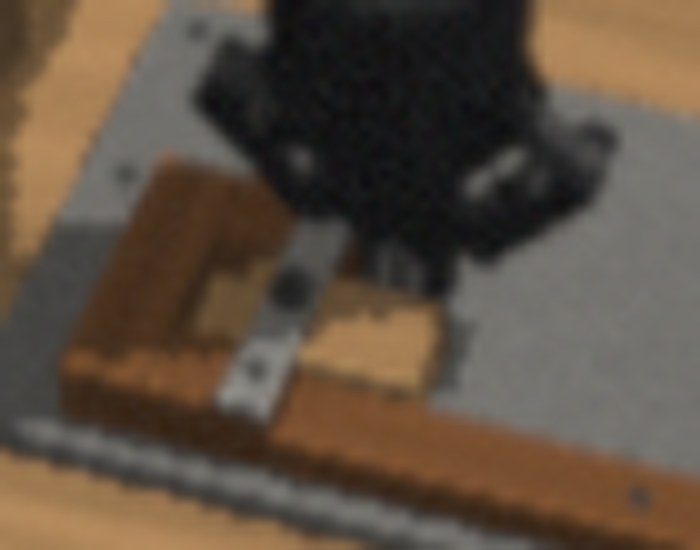

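Request:
carry_out(
  travel=[
    [0,-1,0],
    [0,-1,0],
    [0,0,0],
    [0,0,0],
  ],
  twist=[
    [0,0,0],
    [0,0,0],
    [0,0,0],
    [0,0,0],
  ],
)

```text
clock: 13.35
tool_pos: [0.5987, 0.0241, 0.0396]
orientation: [[-0.998, 0.058, -0.012], [0.058, 0.998, 0.003], [0.013, 0.002, -1.0]]
wrist_force: [-8.3, 4.6, 0.1]
opening: -0.0001
```

```bash
python3 look.py m scene side; python3 w.py m 210 165; python3 - <<'E'
from h import *
a=pickle.load(open("l_scene.pkl","rb"))[0]["pixels"].astype(int);b=pickle.load(open("m_scene.pkl","rb"))[0]["pixels"].astype(int)
d=np.abs(a-b).max(2)[196:206,235:256]; print(d)
f=pickle.load(open("m_scene.pkl","rb"))[0]
for u,v in [(428,392),(445,300)]: print(tojig(onplane(f,210+u/10,165+v/10,.036)))
E
```

```text
13.35 [0.5987 0.0241 0.0396] [[-0.9983, 0.0577, -0.0125], [0.0577, 0.9983, 0.0027], [0.0126, 0.0019, -0.9999]] [-8.34  4.56  0.06]
[  5.2 -73.1]
[[ 1  1  1  2  2  3  3  6  2 10 26  6 11 26  2  3  9 29  4 17 18]
 [ 3  3  1  7  8 27 19 27  2  6 12  3  4 11  3  2  5 11  1  9 13]
 [ 2  3  8 23  8 27 32 14  4  2  1  1  1  1  1  2  1  2  4  0  2]
 [ 3  1  5 10  4  6 13  3  2  3  1  1  1  1  1  2  1  1  2  3  8]
 [ 2  2  0  1  1  0  1  1  2  2  0  1  3  1  2  2  1  2  2  2 13]
 [ 1  4  0  2  2  2  2  2  1  1  1  0  2  1  4  0  1  1  2  1  9]
 [ 1  1  0  2  3  1  4  2  0  2  1  1  1  0  2  2  2  2  4 12 23]
 [ 2  2  2  2  4  1  2  1  2  2  2  2  2  2  1  1  1  2  9 11 27]
 [ 3  1  1  2  1  2  2  2  5  3  3  2  3  3  2  1  1  2  3  3 11]
 [ 3  1  3  2  3  4  3  2  1  4  2  2  1  2  2  2  1  2  1  1  1]]
[ 50.32017489 -47.11740874]
[ 15.90559453 -53.26277694]
```

View pics/m_a.png

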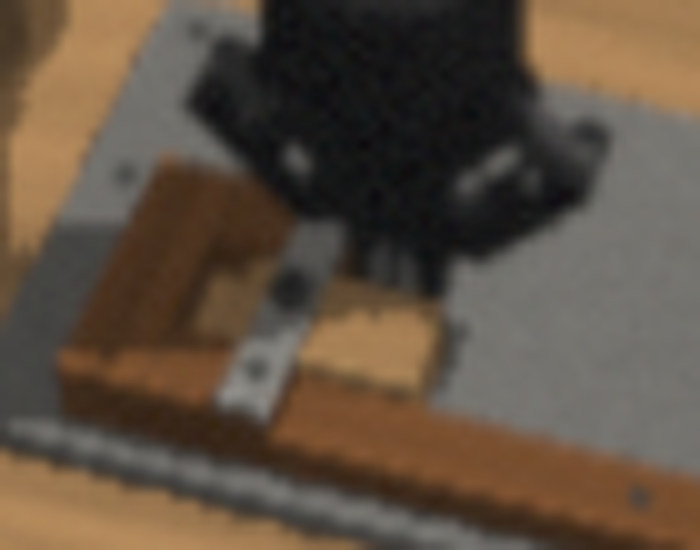

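The finger moved 2 mm while the button's heel edge stayed put in the scene view, so the button appears to be on the stop. I'll back off and verify from above.

Request:
carry_out(
  travel=[
    [4,1,0],
    [10,0,0],
    [20,0,0],
    [20,0,-10],
    [0,0,-40],
    [0,0,-40],
    [0,0,-40],
    [-30,0,-20],
    [-40,0,0],
    [-40,0,0],
  ],
  twist=[
    [0,0,0],
    [0,0,0],
    [0,0,0],
    [0,0,0],
    [0,0,0],
    [0,0,0],
    [0,0,0],
    [0,0,0],
    [0,0,0],
    [0,0,0],
  ],
)

```text
clock: 14.45
tool_pos: [0.6624, 0.0199, 0.1939]
orientation: [[-0.998, 0.057, 0.005], [0.057, 0.998, -0.001], [-0.006, -0.001, -1.0]]
wrist_force: [-0.5, 0.1, -0.3]
opening: -0.0002
```

Request:
carry_out(
  travel=[
    [-40,20,0],
    [-10,10,0],
    [0,0,0],
    [0,0,0],
  ],
  twist=[
    [0,0,0],
    [0,0,0],
    [0,0,0],
    [0,0,0],
  ],
)

```text
clock: 14.85
tool_pos: [0.7109, 0.0474, 0.191]
orientation: [[-0.998, 0.057, -0.002], [0.057, 0.998, -0.001], [0.002, -0.001, -1.0]]
wrist_force: [-0.9, 0.2, 1.0]
opening: -0.0
```

```bash
python3 look.py n wrist scene side; python3 - <<'E'
from h import *
f,s=pickle.load(open("n_wrist.pkl","rb")); print(tojig(s["tool_pos"]).round(1))
p=wproj(f,s,[*toworld([30,-80]),.03]); print(p)
x,y=int(p[0]-60),int(max(0,p[1]-45)); print(x,y)
im=f["pixels"][y:y+90,x:x+120,::-1]; cv2.imwrite("pics/n_a.png",cv2.resize(im,None,fx=6,fy=6,interpolation=2))
E
```

```text
14.85 [0.7109 0.0474 0.191 ] [[-0.9984, 0.0566, -0.0016], [0.0566, 0.9984, -0.0007], [0.0015, -0.0008, -1.0]] [-0.9   0.24  1.02]
[115.8 -43. ]
[215.50857706  94.38926183]
155 49
```

View pics/n_a.png

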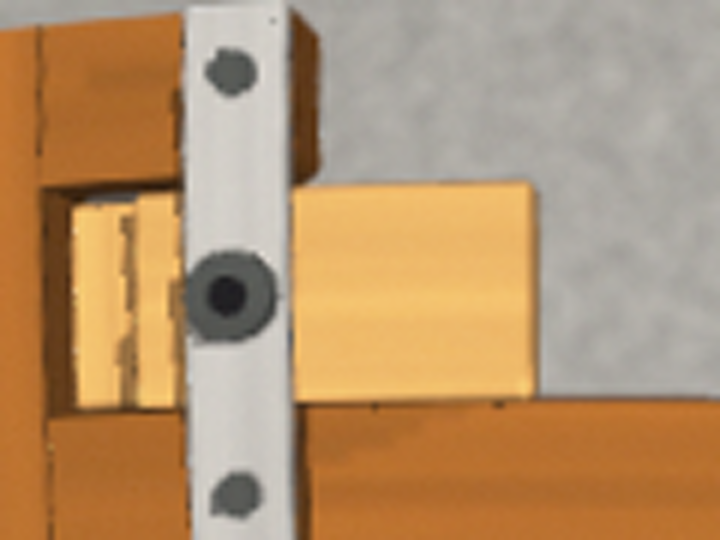

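The wrist view shows the button in the nest: its heel edge is at crop x≈535, its side is along the rail at row ~400, and its tongue end is at x≈77 next to the stop.

```bash
python3 - <<'E'
from h import *
f,s=pickle.load(open("n_wrist.pkl","rb"))
g=lambda n,u,v,z:print(n,tojig(wplane(f,s,155+u/6,49+v/6,z)).round(1))
g("heel open",531,183,.036);g("heel rail",533,398,.036);g("heel rail bottom",540,398,.012);g("blk rail near bar",295,402,.036)
g("tng rail",78,407,.023);g("tng open",73,205,.023);g("stop edge",45,408,.0385);g("stop edge",42,187,.0385);g("rail edge",650,398,.03);g("rail edge",450,402,.03)
g("tongue shoulder",138,405,.036);g("blk open near bar",295,186,.036);g("bar",290,10,.0435)
E
```

```text
heel open [ 17.  -53.8]
heel rail [ 49.8 -53.5]
heel rail bottom [ 50.7 -53.4]
blk rail near bar [ 49.9 -89.9]
tng rail [  49.8 -128.5]
tng open [  16.5 -128.6]
stop edge [  49.2 -129.2]
stop edge [  14.6 -128.9]
rail edge [ 50.  -35.7]
rail edge [ 50.6 -66.6]
tongue shoulder [  49.5 -114.7]
blk open near bar [ 16.5 -89.5]
bar [ -9.7 -89. ]
```

```bash
python3 -c "
from rig import manip; print(manip.finish_job())"
```

```text
the job is handed in; nothing more can be done
None
```

I pushed the button across the board flat against the rail with the closed fingertips. Then I pressed on the open side of its heel, dragged it about 205 mm along the rail under the bush bar into the nest, and took the hand away. I handed the job in at about 15 s; no verdict is reported.

My last wrist-camera check, taken with the hand clear:
- **Rail side:** the heel and tongue rail-side corners measured jig x ≈ 49.8 mm, with the rail at 50 mm.
- **End stop:** the heel end measured jig y ≈ -53.6 mm, where home is -54 mm. The tongue end measured about 0.6 mm from the stop's visible edge.
- **Seating:** in the last 2 mm of the drag the finger slipped while the button stayed put, which agrees with it resting on the stop.

**Disagreements:** the scene camera read one rail-side heel corner about 7 mm farther out than the wrist camera. That was a coarse reading of a blurred edge, and the same camera's other heel corner agreed, so I relied on the close wrist view. The stop edge itself measured about 1 mm off its nominal position, which I put down to calibration error.

**Bystanders:** I did not re-measure the plane, the screwdriver or the finished buttons at the end. The contact forces I read stayed around 10 N or less.

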